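Set the flip tags of the scan queue

TASK

On the board in front of you, each bin of castings waiting to be scanned has a hinged two-colour tag in front of it. With closed fingertips, gently push over the tags that are wrong, so that only the completely full bins show green face up and the others show red, each tag resting fully over on its stop; leave the tags that are already right as they are. Grip nothing, and do not disturb the loose things on the desk.

Things in the scene. Friction and masses are not known exactly. Their poses are not given: they have to be found in the camera images.
- board: Grey queue board, fixed, 260 (x) x 540 (y) x 12 mm; origin under its centre at desk height; x away from the robot. Four bins in a row along y on its far half, one tag holder before each on its near half, 130 mm apart; which bin is where varies. To flip a tag push its free edge from the outside, in an arc up and over the hinge (a purely level push may bind); past upright it falls over by itself.
- bin_a: It is FULL: a silvery casting in all nine pockets. Fixed open blue bin 110 x 104 x 42 mm high with nine pockets; origin under its centre, 12 mm above the desk; x away from the robot. Contents rise to 48 mm above its origin. The hinge of its tag is 125 mm before it (bin -x) on its centreline.
- hinge_a (a point): Middle of the hinge of tag_a, 40 mm above the desk. x: along the hinge pin, towards bin_a; y: left along the row. Tag plate: 62 mm along the hinge, 45 mm from hinge to free edge, 5 mm thick, about 40 g. At rest its free edge is 32 mm beside and 32 mm above the hinge. Cheeks (x = +-36 mm) and stops (y = +-15 mm) reach 5 mm above the hinge.
- tag_a (a joint): Lean in rad of the tag before bin_a (always with that bin); left face green, right face red. 0: upright. +0.785: on its right stop, leaning 45 degrees to hinge -y, green face up. -0.785: on its left stop, leaning to hinge +y, red face up. Swings almost freely and falls to the nearer stop. Starts at -0.785, red shown.
- bin_b: It is FULL: a brass-coloured casting in all nine pockets. Fixed open blue bin 110 x 104 x 42 mm high with nine pockets; origin under its centre, 12 mm above the desk; x away from the robot. Contents rise to 48 mm above its origin. The hinge of its tag is 125 mm before it (bin -x) on its centreline.
- hinge_b (a point): Middle of the hinge of tag_b, 40 mm above the desk. x: along the hinge pin, towards bin_b; y: left along the row. Tag plate: 62 mm along the hinge, 45 mm from hinge to free edge, 5 mm thick, about 40 g. At rest its free edge is 32 mm beside and 32 mm above the hinge. Cheeks (x = +-36 mm) and stops (y = +-15 mm) reach 5 mm above the hinge.
- tag_b (a joint): Lean in rad of the tag before bin_b (always with that bin); left face green, right face red. 0: upright. +0.785: on its right stop, leaning 45 degrees to hinge -y, green face up. -0.785: on its left stop, leaning to hinge +y, red face up. Swings almost freely and falls to the nearer stop. Starts at +0.785, green shown.
- bin_c: It is NOT full: two castings only. Fixed open blue bin 110 x 104 x 42 mm high with nine pockets; origin under its centre, 12 mm above the desk; x away from the robot. Contents rise to 48 mm above its origin. The hinge of its tag is 125 mm before it (bin -x) on its centreline.
- hinge_c (a point): Middle of the hinge of tag_c, 40 mm above the desk. x: along the hinge pin, towards bin_c; y: left along the row. Tag plate: 62 mm along the hinge, 45 mm from hinge to free edge, 5 mm thick, about 40 g. At rest its free edge is 32 mm beside and 32 mm above the hinge. Cheeks (x = +-36 mm) and stops (y = +-15 mm) reach 5 mm above the hinge.
- tag_c (a joint): Lean in rad of the tag before bin_c (always with that bin); left face green, right face red. 0: upright. +0.785: on its right stop, leaning 45 degrees to hinge -y, green face up. -0.785: on its left stop, leaning to hinge +y, red face up. Swings almost freely and falls to the nearer stop. Starts at +0.785, green shown.
- bin_d: It is NOT full: empty. Fixed open blue bin 110 x 104 x 42 mm high with nine pockets; origin under its centre, 12 mm above the desk; x away from the robot. Contents rise to 48 mm above its origin. The hinge of its tag is 125 mm before it (bin -x) on its centreline.
- hinge_d (a point): Middle of the hinge of tag_d, 40 mm above the desk. x: along the hinge pin, towards bin_d; y: left along the row. Tag plate: 62 mm along the hinge, 45 mm from hinge to free edge, 5 mm thick, about 40 g. At rest its free edge is 32 mm beside and 32 mm above the hinge. Cheeks (x = +-36 mm) and stops (y = +-15 mm) reach 5 mm above the hinge.
- tag_d (a joint): Lean in rad of the tag before bin_d (always with that bin); left face green, right face red. 0: upright. +0.785: on its right stop, leaning 45 degrees to hinge -y, green face up. -0.785: on its left stop, leaning to hinge +y, red face up. Swings almost freely and falls to the nearer stop. Starts at -0.785, red shown.
- canister: Bystander standing loose on the desk near the board: black upright can, 32 mm across, 50 mm high; origin under its centre. Leave alone.
- casting: Bystander standing loose on the desk near the board: dark grey flanged casting, 52 mm across, 44 mm high; origin under its centre. Leave alone.
- badge: Bystander standing loose on the desk near the board: yellow block 70 x 45 x 20 mm; origin under its centre. Leave alone.
- mouse: Bystander standing loose on the desk near the board: black computer mouse 100 x 58 x 27 mm; origin under its centre. Leave alone.

How it is judged:
At the end, for the whole second after the job is handed in: The tags of the two full bins (bin_a, bin_b) lean to the right with green up, beyond 0.7 rad from upright; the tags of the other two (bin_c, bin_d) lean to the left with red up, beyond 0.7 rad; all at rest (under 0.2 rad/s) (value of joint each of tag_a, tag_b above 0.7 rad and value of joint each of tag_c, tag_d below -0.7 rad and velocity of joint tag_a between -0.2 and 0.2 rad/s and velocity of joint tag_b between -0.2 and 0.2 rad/s and velocity of joint tag_c between -0.2 and 0.2 rad/s and velocity of joint tag_d between -0.2 and 0.2 rad/s); the robot touches nothing.
It fails at once if a tag that was already right was moved more than about 20 degrees from its stop (value of joint tag_b below 0.4 rad or value of joint tag_d above -0.4 rad).
It fails at once if a tag was gripped or forced: more than 15 N between the fingers and a tag (contact force between the fingers and tag_a above 15 N or contact force between the fingers and tag_b above 15 N or contact force between the fingers and tag_c above 15 N or contact force between the fingers and tag_d above 15 N).
It fails at once if a loose bystander was moved more than 15 mm or lifted (distance of any of canister, casting, badge, mouse from where it was at the start of the episode above 0.015 m).
It also fails if it takes over 38 s, if anything falls off the work surface, if the arm or the gripper's body presses on something with over 40 N, if the wrist force passes 120 N, or if a joint passes its speed limit or range.

ROBOT

A 6-joint arm with a two-finger parallel gripper is mounted at the origin on the work surface. World frame = base frame: x ahead of the robot, y to its left, z up, the work surface at z = 0. Lengths are in m, angles in rad, forces in N, time in s.
With the tool pointing down it reaches from about 0.25 to 0.725 m from the base axis. Payload 4 kg.
Tool frame: the origin (TCP) lies at the very end of the fingers, on their centre line; the grasp point (between the pads) lies 19 mm behind it; x points along the fingers, z is the direction in which the jaws open and shut, and the axes are right-handed (so a half turn about x gives the same grasp; the last joint's range is limited). The gripper opens to 85 mm and grips with 20 to 120 N. Pads are 22 mm wide; open, the fingers measure 114 mm over their backs; the gripper's body (76 mm by 85 mm) begins 54 mm behind the grasp point. The pads swing forward as they close: fully open they stand 13 mm farther back than shut.
Start: joints at [-1.221, 0.241, 0.005, 1.335, 0, 1.571], TCP at [0.171, -0.47, 0.197] pointing down, gripper open.
Joint ranges: [-2.72, 2.72], [-1.05, 1.87], [-1.09, 1.28], [-1.99, 2.15], [-1.42, 1.44], [-3.14, 3.14]. Speed limits (rad/s): [2.79, 2.79, 3.14, 3.14, 3.14, 3.14].

INTERFACE

Orientations are given as a unit quaternion [x, y, z, w].
In Python, from workcell import bot gives the robot as it stands.
- The arm moves only by the tool step_arm, never from a script. Its argument "series" is a list of rows, each an object of numbers: "x", "y", "z": the shift along the world's x, y, z in cm; "twist": the turn about the world's z in degrees; "jaw": the finger opening in cm, from 0 to 8.54. In form: [{"x": .., "y": .., "z": .., "twist": .., "jaw": ..}, ...]. A call has 1 to 10 rows; each row is the pose to reach, as a shift and turn from the pose measured when the call began; what a row does not reach only later rows make up. A row lasts 1/12 s, in which the tool goes at most 41.7 mm and 7.16 degrees, less where a joint would pass 70% of its speed; a pose out of reach is approached as far as the arm can. A call with a gripper value outside its range is refused whole. The fingers move at their own pace and stop on an object; the grip force is fixed at half the most. Time passes only in rows, so rows that repeat a pose let the fingers close. It gives the time, the measured TCP pose, the force and the opening at its end, in the units of the state.
- bot.get_obs(): the state, without advancing time (a new reading comes with each control period).
- bot.camera(name): name is "scene" or "top" or "wrist"; returns (picture, depth): 480x640x3 uint8, red, green, blue; 480x640 float32, m along the optical axis (not along the pixel's ray), 0 where there is no reading.
- bot.camera_info(name): a dict with "camera_matrix" (3x3 intrinsics, pixels), "R" (3x3) and "t" (3): a world point X has camera coordinates R X + t; the wrist camera has in their place "mount" (4x4, takes a point from camera to tool coordinates, whose origin is the TCP and whose axes are the tool frame's). Camera axes: x right, y down, z forward; pixel columns grow to the right and rows downward; lengths in m; the calibration is good to about 2 mm. A picture is of the moment at which its call begins: read the wrist's pose just before it. camera_info takes no time and is no camera call.
- bot.job_done(): hands the job in, once; it reports no verdict.
The state is a dict: "clock": time; "joint_pos": joint angles; "joint_vel": joint speeds; "tau": joint torques, N m; "eef_pos": TCP position; "tool_rot": TCP orientation; "ft_force": force on the tool from outside, world axes, zero at the start; "ft_torque": the same for the moment, N m; "grip_width": finger opening in m.
Only numpy, scipy, OpenCV 4.12 (cv2) and the standard library are available. Lean on these libraries where they do the work, as an engineer would, in place of code of your own. Each camera call takes 0.05 s, during which the arm holds its last target.

## Working session

There is one attempt and no reset: what is moved stays moved. The work goes in short steps, Python scripts to look and compute and a tool call to move; the robot and the scene stay as the last step left them, time stands still between calls to the robot, and variables do not carry over. Pictures are saved under pics/ and viewed, and the job is handed in when it is done.

Besides the shell and the picture viewer there is one more tool, called after ">>>" as a command line: name --argument value ..., lists and objects as JSON in quotes. step_arm: Moves the arm, as the interface text tells. Its arguments: {"type":"object","properties":{"series":{"type":"array","items":{"type":"object","properties":{"x":{"type":"number"},"y":{"type":"number"},"z":{"type":"number"},"twist":{"type":"number"},"jaw":{"type":"number"}}}}},"required":["series"]}

```bash
mkdir -p pics; ls; python3 - <<'E'
from workcell import bot
import cv2,numpy as np
o=bot.get_obs();print(o)
for n in("scene","top"):
    p,d=bot.camera(n);cv2.imwrite(f"pics/{n}0.png",p[:,:,::-1]);np.save(f"pics/{n}0.npy",d)
    i=bot.camera_info(n);print(n,i)
E
```

```text
pics
{'clock': 0.0, 'joint_pos': array([-1.22098832e+00,  2.41419242e-01,  3.72093625e-03,  1.33520460e+00,
        3.16838090e-05,  1.57081130e+00]), 'joint_vel': array([-0.00022734, -0.00056999, -0.00127129, -0.00085359, -0.0023609 ,
        0.0007479 ]), 'tau': array([ 1.38797430e-03, -3.72321868e+01,  2.52406669e+01,  1.70319871e-02,
        9.70013002e-05, -2.07050999e-05]), 'eef_pos': array([ 0.17112612, -0.46905045,  0.19620866]), 'tool_rot': array([ 0.40580508,  0.5799789 , -0.4049328 ,  0.57877123]), 'ft_force': array([-0.20637627, -0.50585061,  0.64349523]), 'ft_torque': array([-0.04622893,  0.02953057,  0.02268644]), 'grip_width': 0.08568506359559139}
scene {'camera_matrix': array([[521.26313278,   0.        , 319.01925186],
       [  0.        , 521.26313278, 250.24430137],
       [  0.        ,   0.        ,   1.        ]]), 'R': array([[-0.67177472,  0.7407541 ,  0.00144484],
       [ 0.56276279,  0.51162443, -0.64925995],
       [-0.48168118, -0.43534332, -0.76056521]]), 't': array([ 0.349081  , -0.29102899,  1.33457466])}
top {'camera_matrix': array([[580.04096848,   0.        , 319.78615659],
       [  0.        , 580.04096848, 237.8712185 ],
       [  0.        ,   0.        ,   1.        ]]), 'R': array([[ 0.02604677, -0.99944003, -0.02100439],
       [-0.99877726, -0.02513483, -0.04257024],
       [ 0.04201846,  0.02208752, -0.99887266]]), 't': array([0.02360265, 0.56262969, 1.17813346])}
```

View pics/scene0.png

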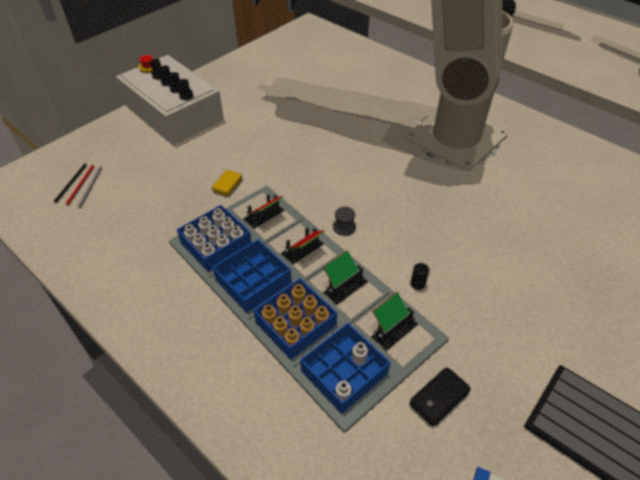

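View pics/top0.png

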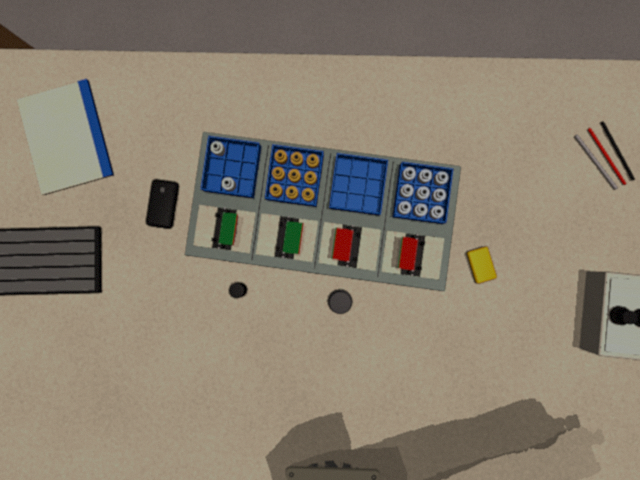

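The top view shows, from left (+y) to right: bin c (215–260,140–195), b, d and a (395–450,165–220). Tag c is green and tag a is red, and both are wrong. Next I'll look at enlarged crops.

```bash
python3 - <<'E'
import cv2
p=cv2.imread("pics/top0.png")
cv2.imwrite("pics/topc.png",cv2.resize(p[120:310,180:470],None,fx=2.75,fy=2.75,interpolation=cv2.INTER_CUBIC))
p=cv2.imread("pics/scene0.png")
cv2.imwrite("pics/scc.png",cv2.resize(p[180:430,165:455],None,fx=2.4,fy=2.4,interpolation=cv2.INTER_CUBIC))
E
```

```text
(no output)
```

View pics/topc.png

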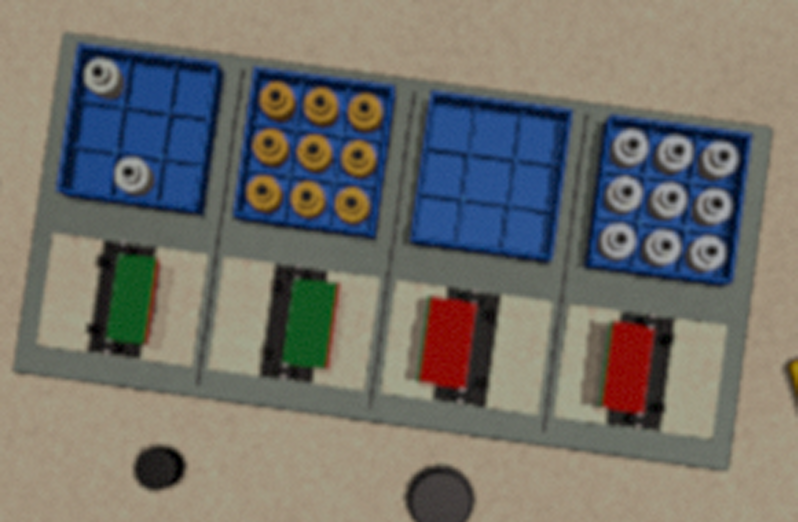

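View pics/scc.png

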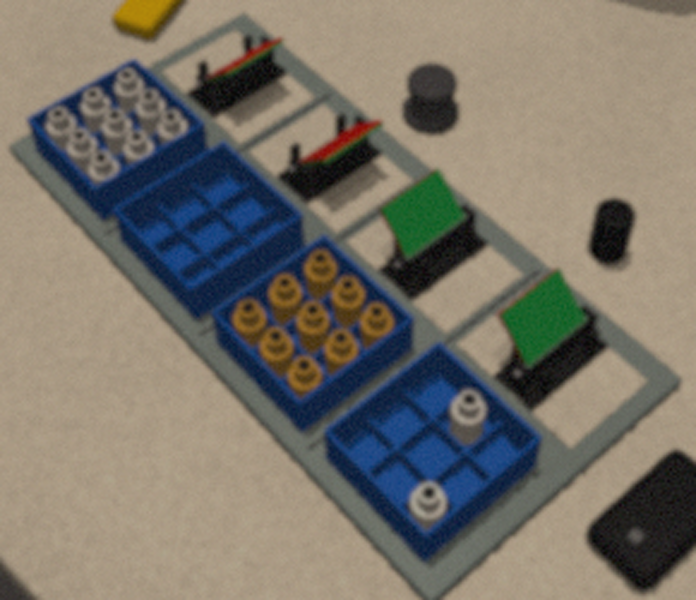

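```bash
cat > h.py <<'E'
import numpy as np
from workcell import bot
I={n:bot.camera_info(n) for n in("scene","top")}
def tp(c): return np.array(c)/2.75+[180,120]-0.3
def sc(c): return np.array(c)/2.4+[165,180]-0.3
def ray(n,uv):
    i=I[n];d=i["R"].T@np.linalg.solve(i["camera_matrix"],[*uv,1]);return -i["R"].T@i["t"],d
def atz(n,uv,z):
    o,d=ray(n,uv);return o+d*(z-o[2])/d[2]
def tri(a,b):
    o1,d1=ray("top",a);o2,d2=ray("scene",b)
    s=np.linalg.lstsq(np.c_[d1,-d2],o2-o1,rcond=None)[0]
    p,q=o1+s[0]*d1,o2+s[1]*d2
    return (p+q)/2,np.linalg.norm(p-q)
E
python3 - <<'E'
from h import *
np.set_printoptions(precision=4,suppress=True)
C=np.array([atz("top",tp(c),.012)[:2] for c in[(65,33),(772,127),(727,468),(14,370)]])
L=np.array([[.13,.27],[.13,-.27],[-.13,-.27],[-.13,.27]])
c=C.mean(0);H=(C-c).T@L
th=np.arctan2(H[1,0]-H[0,1],H[0,0]+H[1,1]);R=np.array([[np.cos(th),-np.sin(th)],[np.sin(th),np.cos(th)]])
print("board",c,np.degrees(th),(C-c)@R)
loc=lambda p:(R.T@(np.array(p)[:2]-c))
print("scene corners",[loc(atz("scene",sc(q),.012)) for q in [(10,148),(245,13),(680,380),(435,600)]])
for n,a,b in [("c far",(157,253),(500,313)),("c near",(148,345),(558,270)),("b far",(338,282),(382,212)),("b near",(330,368),(437,171))]:
    p,e=tri(tp(a),sc(b));print(n,p,e,loc(p))
for n,a in [("a far",(611,322)),("a near",(604,410)),("d far",(427,298)),("d near",(419,383)),("c far",(157,253)),("c near",(148,345))]:
    p=atz("top",tp(a),.072);print(n,p,loc(p))
for n,a in [("canister",(159,467)),("casting",(440,497))]:
    p=atz("top",tp(a),.05);print(n,p,loc(p))
E
```

```text
board [0.6192 0.0341] -6.377890186942927 [[ 0.1283  0.2675]
 [ 0.1284 -0.2683]
 [-0.128  -0.2677]
 [-0.1287  0.2685]]
scene corners [array([ 0.1289, -0.2633]), array([-0.1296, -0.2654]), array([-0.1264,  0.2697]), array([0.1259, 0.2702])]
c far [0.6053 0.2011 0.0761] 0.002971329183102773 [-0.0324  0.1644]
c near [0.5404 0.2064 0.0672] 0.001828685756072425 [-0.0974  0.1625]
b far [0.5883 0.0723 0.0679] 0.002933576823700052 [-0.0349  0.0346]
b near [0.527  0.0764 0.0667] 0.002764548565690217 [-0.0963  0.0318]
a far [ 0.5654 -0.1228  0.072 ] [-0.036  -0.1619]
a near [ 0.5032 -0.1191  0.072 ] [-0.0983 -0.1651]
d far [0.5792 0.0076 0.072 ] [-0.0368 -0.0308]
d near [0.5189 0.0117 0.072 ] [-0.0972 -0.0334]
c far [0.6065 0.2006 0.072 ] [-0.0311  0.164 ]
c near [0.5408 0.2049 0.072 ] [-0.0969  0.161 ]
canister [0.4535 0.1978 0.05  ] [-0.1828  0.1443]
casting [ 0.4375 -0.0054  0.05  ] [-0.1762 -0.0594]
```

```bash
python3 - <<'E'
from h import *
from scipy.spatial.transform import Rotation as R
o=bot.get_obs();print(R.from_quat(o["tool_rot"]).as_matrix().round(3)); print(bot.camera_info("wrist"))
E
```

```text
[[-0.001  0.939  0.343]
 [ 0.002  0.343 -0.939]
 [-1.    -0.    -0.002]]
{'camera_matrix': array([[354.83787885,   0.        , 317.90314373],
       [  0.        , 354.83787885, 243.53178279],
       [  0.        ,   0.        ,   1.        ]]), 'mount': array([[ 2.79591244e-04, -2.77506379e-01,  9.60723754e-01,
        -1.76233494e-01],
       [ 4.44473658e-04, -9.60723662e-01, -2.77506481e-01,
         6.95509661e-02],
       [ 9.99999862e-01,  5.04604784e-04, -1.45265649e-04,
         1.04784488e-06],
       [ 0.00000000e+00,  0.00000000e+00,  0.00000000e+00,
         1.00000000e+00]])}
```

>>> step_arm --series '[{"x": 2.8, "y": 2.9, "z": 0, "twist": 6.4, "jaw": 0}, {"x": 5.6, "y": 5.8, "z": 0, "twist": 12.8, "jaw": 0}, {"x": 8.4, "y": 8.7, "z": 0, "twist": 19.2, "jaw": 0}, {"x": 11.2, "y": 11.6, "z": 0, "twist": 25.6, "jaw": 0}, {"x": 14, "y": 14.5, "z": 0, "twist": 32, "jaw": 0}, {"x": 16.8, "y": 17.4, "z": 0, "twist": 38.4, "jaw": 0}, {"x": 19.6, "y": 20.3, "z": 0, "twist": 44.8, "jaw": 0}, {"x": 22.4, "y": 23.2, "z": 0, "twist": 51.2, "jaw": 0}, {"x": 25.2, "y": 26.1, "z": 0, "twist": 57.6, "jaw": 0}, {"x": 28, "y": 29, "z": 0, "twist": 63.6, "jaw": 0}]'

```text
clock: 0.93
eef_pos: [0.4519, -0.1773, 0.196]
tool_rot: [0.037, 0.707, -0.037, 0.705]
ft_force: [1.1, -0.9, -0.8]
grip_width: 0.0002
```

>>> step_arm --series '[{"x": 2.9, "y": 3.3, "z": 0}, {"x": 5.8, "y": 6.6, "z": 0}, {"x": 8.8, "y": 9.9, "z": 0}, {"x": 8.8, "y": 9.9, "z": -3}, {"x": 8.8, "y": 9.9, "z": -6}, {"x": 8.8, "y": 9.9, "z": -8}, {"x": 8.8, "y": 9.9, "z": -8}]'

```text
$.series[0]: bad value
```

```bash
cat > v.py <<'E'
import sys,cv2
from h import *
k=sys.argv[1];o=bot.get_obs();print(o["clock"],o["eef_pos"].round(4),o["ft_force"].round(2))
ims=[]
for n in("top","scene"):
    p,_=bot.camera(n);p=p[:,:,::-1]
    c=p[120:310,180:470] if n=="top" else p[150:400,165:455]
    ims.append(cv2.resize(c,(600,int(600*c.shape[0]/290)) if n=="top" else (600,517),interpolation=cv2.INTER_CUBIC))
ims[0]=cv2.resize(ims[0],(400,262));ims[1]=cv2.resize(ims[1],(400,344))
cv2.imwrite(f"pics/v{k}.png",np.vstack(ims))
p,_=bot.camera("wrist");cv2.imwrite(f"pics/w{k}.png",p[:,:,::-1])
E
python3 v.py 1
```

```text
0.9333 [ 0.4519 -0.1773  0.196 ] [ 1.07 -0.88 -0.83]
```

View pics/v1.png

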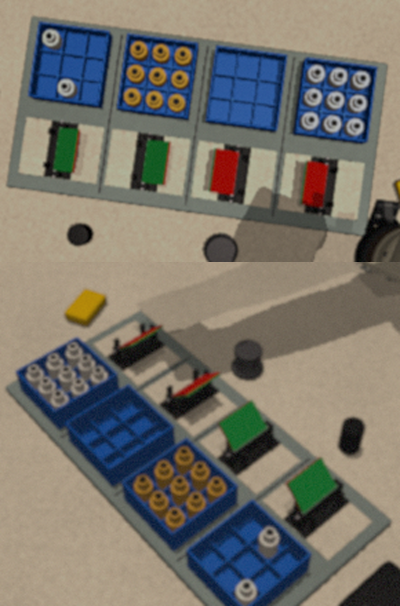

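View pics/w1.png

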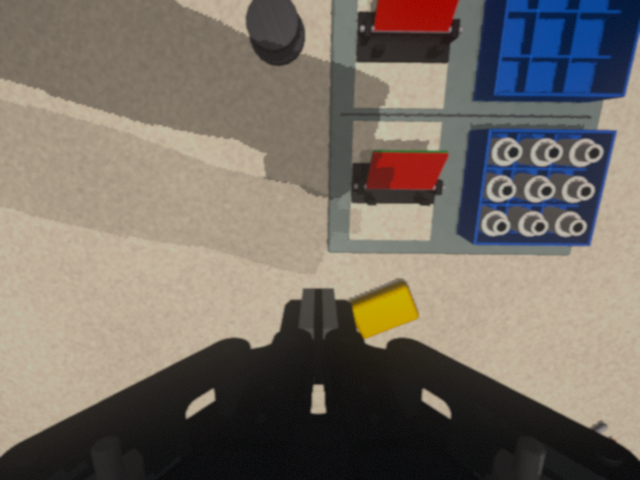

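The move was refused because every row needs all its fields. The wrist view shows tag a's free edge at (371,151)–(448,152) and the closed tips at (318,290). I'll check the edge height by combining wrist and top views.

```bash
python3 - <<'E'
from h import *
from scipy.spatial.transform import Rotation as R
o=bot.get_obs();i=bot.camera_info("wrist");M=i["mount"];Q=R.from_quat(o["tool_rot"]).as_matrix()
for uv,tpx in [((371,151),(604,410)),((448,152),(611,322))]:
    d1=Q@M[:3,:3]@np.linalg.solve(i["camera_matrix"],[*uv,1]);o1=Q@M[:3,3]+o["eef_pos"]
    o2,d2=ray("top",tp(tpx))
    s=np.linalg.lstsq(np.c_[d1,-d2],o2-o1,rcond=None)[0];p=o1+s[0]*d1;q=o2+s[1]*d2
    print(p.round(4),q.round(4))
E
```

```text
[ 0.5027 -0.1198  0.059 ] [ 0.5031 -0.1206  0.0591]
[ 0.5665 -0.1272  0.0632] [ 0.5659 -0.1239  0.0628]
```

>>> step_arm --series '[{"x": 2.9, "y": 3.3, "z": 0, "twist": 0, "jaw": 0}, {"x": 5.8, "y": 6.6, "z": 0, "twist": 0, "jaw": 0}, {"x": 8.8, "y": 9.9, "z": 0, "twist": 0, "jaw": 0}, {"x": 8.8, "y": 9.9, "z": -3, "twist": 0, "jaw": 0}, {"x": 8.8, "y": 9.9, "z": -6, "twist": 0, "jaw": 0}, {"x": 8.8, "y": 9.9, "z": -8, "twist": 0, "jaw": 0}, {"x": 8.8, "y": 9.9, "z": -8, "twist": 0, "jaw": 0}]'

```text
clock: 1.67
eef_pos: [0.5356, -0.0782, 0.1103]
tool_rot: [0.038, 0.711, -0.038, 0.701]
ft_force: [-0.8, 0.9, -0.6]
grip_width: -0.0002
```

```bash
python3 v.py 2
```

```text
1.6667 [ 0.5356 -0.0782  0.1103] [-0.83  0.88 -0.56]
```

View pics/v2.png

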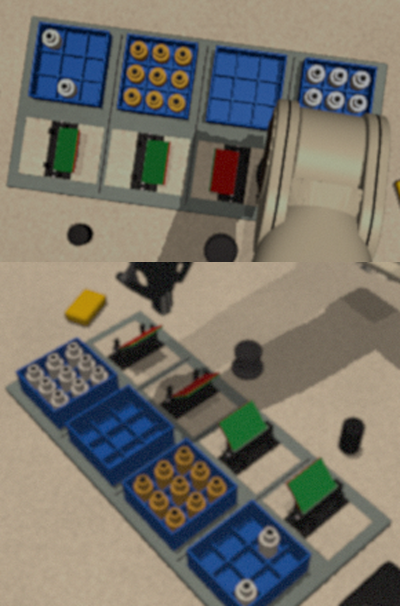

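View pics/w2.png

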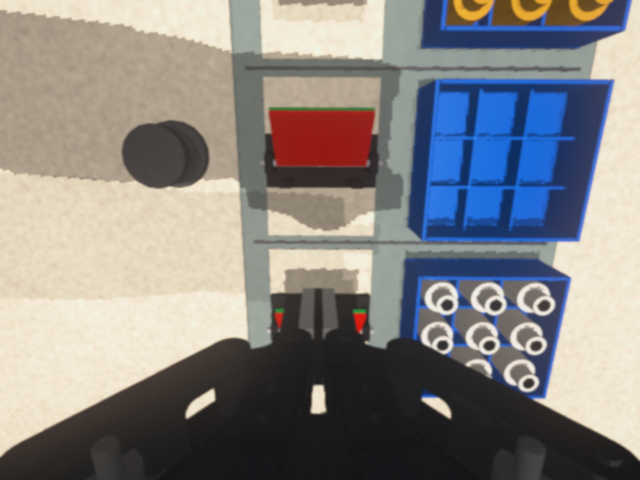

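The tips are centred on tag a along the hinge: the tag spans columns 275–368 and the tips sit at 318. They are in the gap between a and d. I'll descend and approach.

>>> step_arm --series '[{"x": 0, "y": 0, "z": -2, "twist": 0, "jaw": 0}, {"x": 0, "y": 0, "z": -4, "twist": 0, "jaw": 0}, {"x": 0, "y": 0, "z": -5.1, "twist": 0, "jaw": 0}, {"x": 0, "y": 0, "z": -5.1, "twist": 0, "jaw": 0}, {"x": -0.1, "y": -0.8, "z": -5.1, "twist": 0, "jaw": 0}, {"x": -0.2, "y": -1.6, "z": -5.1, "twist": 0, "jaw": 0}, {"x": -0.3, "y": -2.2, "z": -5.1, "twist": 0, "jaw": 0}, {"x": -0.3, "y": -2.2, "z": -5.1, "twist": 0, "jaw": 0}]'

```text
clock: 2.48
eef_pos: [0.5383, -0.103, 0.0671]
tool_rot: [0.039, 0.706, -0.039, 0.706]
ft_force: [-0.4, -0.3, 0.2]
grip_width: -0.0001
```

```bash
python3 v.py 3
```

```text
2.4833 [ 0.5383 -0.103   0.0671] [-0.39 -0.28  0.17]
```

View pics/w3.png

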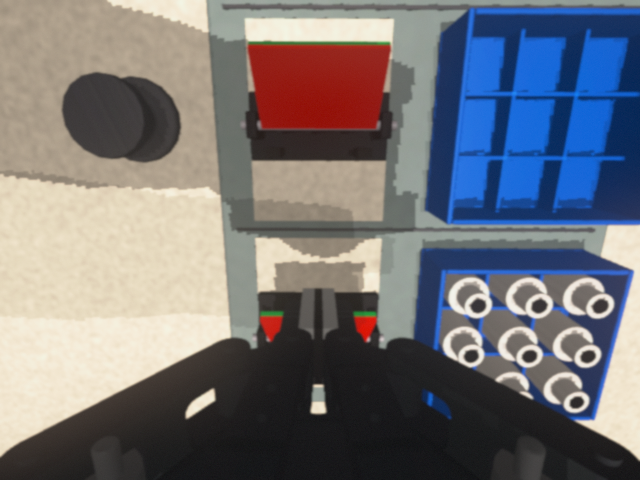

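View pics/v3.png

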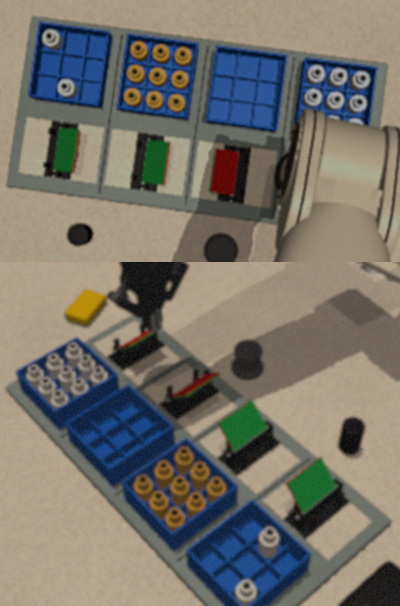

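>>> step_arm --series '[{"x": 0, "y": 0.5, "z": 0, "twist": 0, "jaw": 0}, {"x": 0, "y": 0.5, "z": -0.8, "twist": 0, "jaw": 0}, {"x": 0, "y": 0.5, "z": -0.8, "twist": 0, "jaw": 0}, {"x": 0, "y": 0.5, "z": -0.8, "twist": 0, "jaw": 0}]'

```text
clock: 2.97
eef_pos: [0.537, -0.0958, 0.0573]
tool_rot: [0.038, 0.707, -0.038, 0.705]
ft_force: [-0.4, 0.8, -0.1]
grip_width: -0.0002
```

>>> step_arm --series '[{"x": -0.05, "y": -0.5, "z": 0, "twist": 0, "jaw": 0}, {"x": -0.1, "y": -1.0, "z": 0, "twist": 0, "jaw": 0}, {"x": -0.15, "y": -1.4, "z": 0.2, "twist": 0, "jaw": 0}, {"x": -0.2, "y": -1.8, "z": 0.5, "twist": 0, "jaw": 0}, {"x": -0.25, "y": -2.2, "z": 0.8, "twist": 0, "jaw": 0}, {"x": -0.3, "y": -2.6, "z": 1.0, "twist": 0, "jaw": 0}, {"x": -0.35, "y": -3.0, "z": 1.2, "twist": 0, "jaw": 0}, {"x": -0.4, "y": -3.4, "z": 1.35, "twist": 0, "jaw": 0}, {"x": -0.4, "y": -3.4, "z": 1.35, "twist": 0, "jaw": 0}]'

```text
clock: 3.72
eef_pos: [0.5332, -0.1308, 0.0713]
tool_rot: [0.038, 0.707, -0.038, 0.705]
ft_force: [-0.8, 0.2, -0.7]
grip_width: 0.0001
```

```bash
python3 v.py 4
```

```text
3.7167 [ 0.5332 -0.1308  0.0713] [-0.8   0.15 -0.74]
```

View pics/w4.png

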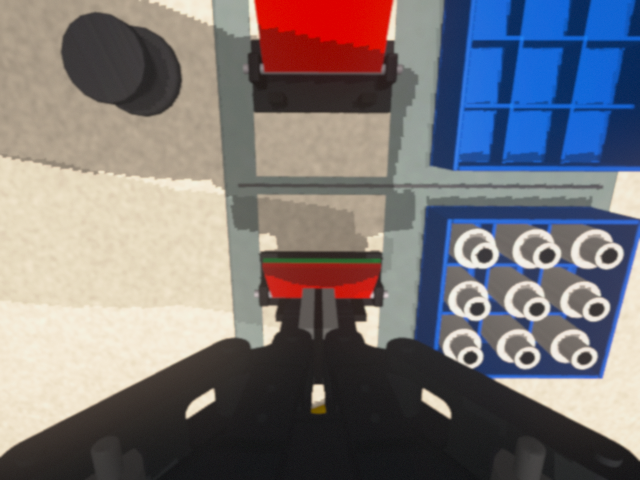

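View pics/v4.png

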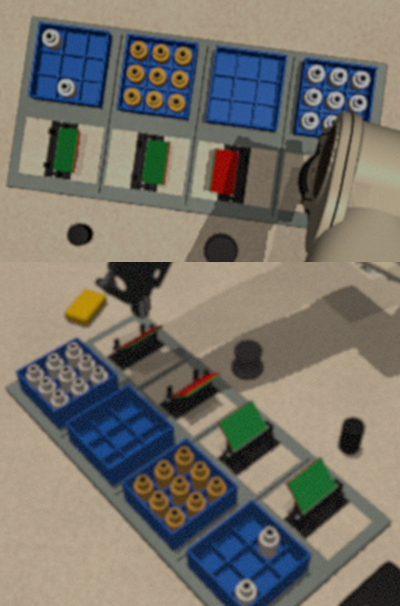

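The wrist view shows the tips over the red face: the edge is at row 262, beyond the tips at row 290. They slid over the edge because the contact came later and lower than I modelled. The tag hasn't moved. I'll back off and go lower.

>>> step_arm --series '[{"x": 0, "y": 0, "z": 1.5, "twist": 0, "jaw": 0}, {"x": 0, "y": 0, "z": 3, "twist": 0, "jaw": 0}, {"x": 0.2, "y": 2, "z": 3, "twist": 0, "jaw": 0}, {"x": 0.5, "y": 4.3, "z": 3, "twist": 0, "jaw": 0}, {"x": 0.5, "y": 4.3, "z": 3, "twist": 0, "jaw": 0}, {"x": 0.5, "y": 4.3, "z": 1, "twist": 0, "jaw": 0}, {"x": 0.5, "y": 4.3, "z": -1, "twist": 0, "jaw": 0}, {"x": 0.5, "y": 4.3, "z": -2.1, "twist": 0, "jaw": 0}, {"x": 0.5, "y": 4.3, "z": -2.1, "twist": 0, "jaw": 0}, {"x": 0.5, "y": 4.3, "z": -2.1, "twist": 0, "jaw": 0}]'

```text
clock: 4.7
eef_pos: [0.5371, -0.0867, 0.049]
tool_rot: [0.038, 0.708, -0.038, 0.704]
ft_force: [0.4, 0.9, 0.4]
grip_width: 0.0001
```

```bash
python3 v.py 5
```

```text
4.7 [ 0.5371 -0.0867  0.049 ] [0.44 0.88 0.4 ]
```

View pics/w5.png

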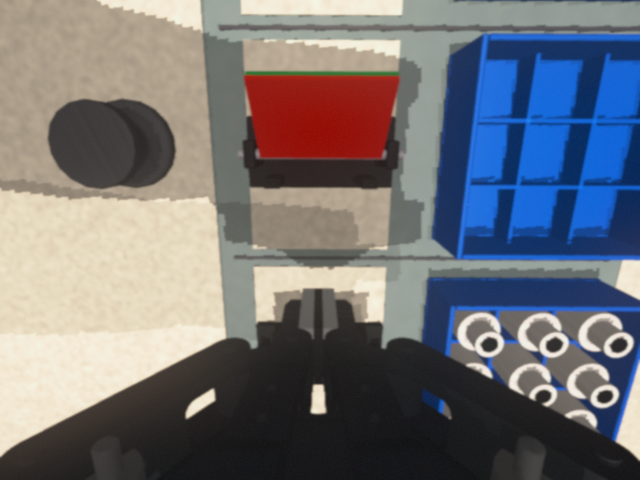

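>>> step_arm --series '[{"x": -0.1, "y": -0.8, "z": 0, "twist": 0, "jaw": 0}, {"x": -0.2, "y": -1.6, "z": 0, "twist": 0, "jaw": 0}, {"x": -0.25, "y": -2.1, "z": 0, "twist": 0, "jaw": 0}, {"x": -0.3, "y": -2.5, "z": 0, "twist": 0, "jaw": 0}, {"x": -0.3, "y": -2.9, "z": 0.2, "twist": 0, "jaw": 0}, {"x": -0.35, "y": -3.3, "z": 0.4, "twist": 0, "jaw": 0}, {"x": -0.4, "y": -3.7, "z": 0.6, "twist": 0, "jaw": 0}, {"x": -0.45, "y": -4.1, "z": 0.8, "twist": 0, "jaw": 0}, {"x": -0.45, "y": -4.1, "z": 0.8, "twist": 0, "jaw": 0}]'

```text
clock: 5.6
eef_pos: [0.5347, -0.1289, 0.0594]
tool_rot: [0.038, 0.706, -0.038, 0.706]
ft_force: [0.1, -0.1, 0.2]
grip_width: -0.0002
```

```bash
python3 v.py 6
```

```text
5.6 [ 0.5347 -0.1289  0.0594] [ 0.09 -0.12  0.17]
```

View pics/w6.png

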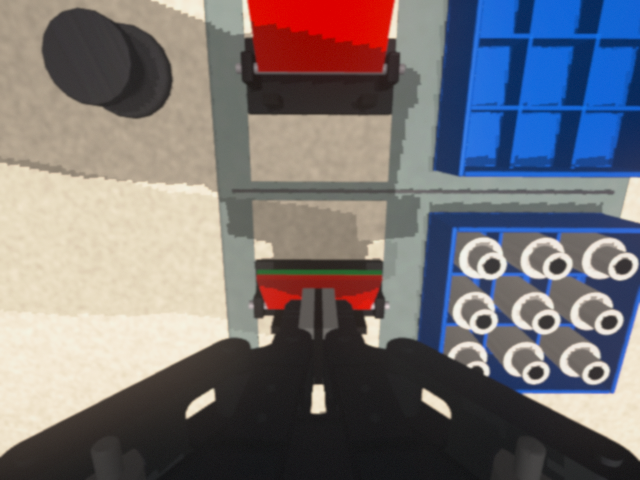

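View pics/v6.png

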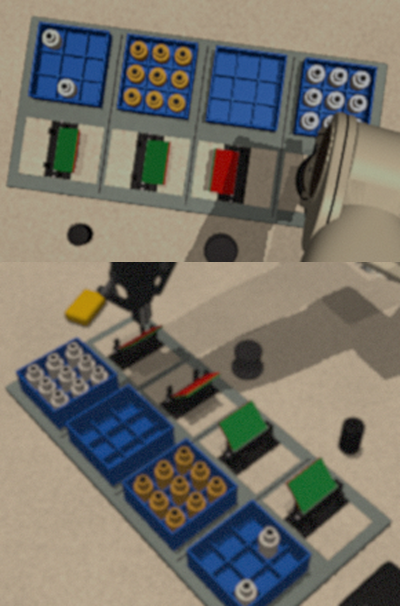

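```bash
cat >> h.py <<'E'
from scipy.spatial.transform import Rotation as Rr
th=np.radians(-6.38);RB=np.array([[np.cos(th),-np.sin(th)],[np.sin(th),np.cos(th)]]);cB=np.array([.6192,.0341])
def loc(p): return np.r_[RB.T@(np.array(p)[:2]-cB),p[2]]
def wr(eef,q,uv,z):
    i=bot.camera_info("wrist");M=i["mount"];Q=Rr.from_quat(q).as_matrix()
    d=Q@M[:3,:3]@np.linalg.solve(i["camera_matrix"],[*uv,1]);o=Q@M[:3,3]+np.array(eef)
    return o+d*(z-o[2])/d[2]
E
python3 - <<'E'
from h import *
np.set_printoptions(precision=4,suppress=True)
q=bot.get_obs()["tool_rot"];e=[.5347,-.1289,.0594]
for n,uv in [("edge a",(318,272)),("pin a",(255,308)),("tip",(318,290)),("d pin",(245,72))]:
  for z in(.03,.04,.06,.072,.085): print(n,z,loc(wr(e,q,uv,z)))
print("w3 edge",[loc(wr([0.5383,-0.103,0.0671],q,(318,313),z)) for z in(.06,.072)])
print("w5 d edge",[loc(wr([0.5371,-0.0867,0.049],q,(318,73),z)) for z in(.06,.072)])
print("w5 d pin",[loc(wr([0.5371,-0.0867,0.049],q,(245,160),z)) for z in(.04,)])
E
```

```text
edge a 0.03 [-0.0666 -0.1789  0.03  ]
edge a 0.04 [-0.0666 -0.1752  0.04  ]
edge a 0.06 [-0.0667 -0.1676  0.06  ]
edge a 0.072 [-0.0667 -0.1631  0.072 ]
edge a 0.085 [-0.0667 -0.1582  0.085 ]
pin a 0.03 [-0.1066 -0.2035  0.03  ]
pin a 0.04 [-0.1047 -0.1986  0.04  ]
pin a 0.06 [-0.1008 -0.1886  0.06  ]
pin a 0.072 [-0.0985 -0.1827  0.072 ]
pin a 0.085 [-0.096  -0.1762  0.085 ]
tip 0.03 [-0.0666 -0.191   0.03  ]
tip 0.04 [-0.0666 -0.1866  0.04  ]
tip 0.06 [-0.0666 -0.1779  0.06  ]
tip 0.072 [-0.0666 -0.1727  0.072 ]
tip 0.085 [-0.0666 -0.167   0.085 ]
d pin 0.03 [-0.1057 -0.0663  0.03  ]
d pin 0.04 [-0.1038 -0.068   0.04  ]
d pin 0.06 [-0.1001 -0.0714  0.06  ]
d pin 0.072 [-0.0978 -0.0734  0.072 ]
d pin 0.085 [-0.0953 -0.0757  0.085 ]
w3 edge [array([-0.0659, -0.1693,  0.06  ]), array([-0.0659, -0.1631,  0.072 ])]
w5 d edge [array([-0.0693, -0.0312,  0.06  ]), array([-0.0693, -0.0333,  0.072 ])]
w5 d pin [array([-0.1063, -0.0685,  0.04  ])]
```

```bash
python3 - <<'E'
from h import *
import cv2
o=bot.get_obs();e=o["eef_pos"];i=I["scene"]
p,d=bot.camera("scene");p=p[:,:,::-1]
def pr(X):
    c=i["camera_matrix"]@(i["R"]@np.array(X)+i["t"]);return c[:2]/c[2]
print(e,pr(e),pr(e+[0,0,.02]))
x0,y0=190,150
f=6;c=cv2.resize(np.ascontiguousarray(p[y0:y0+90,x0:x0+120]),None,fx=f,fy=f,interpolation=cv2.INTER_CUBIC)
u=((pr(e)-[x0,y0]+.5)*f).astype(int);cv2.drawMarker(c,tuple(int(v) for v in u),(255,0,255),0,20,1)
cv2.imwrite("pics/tip.png",c)
M=bot.camera_info("wrist");m=np.linalg.inv(M["mount"]);k=M["camera_matrix"]
for P in([0,0,0],[0,.011,0],[0,-.011,0],[-.019,0,0],[-.015,.011,0],[-.015,.005,0]):
    v=k@(m@np.r_[P,1])[:3];print(P,v[:2]/v[2])
pw,dw=bot.camera("wrist");print(dw[280:380:6,308].round(3),dw[280:380:6,318].round(3))
E
```

```text
[ 0.53434467 -0.12796583  0.05880455] [268.92066492 205.23052602] [268.2244607 198.2839519]
[0, 0, 0] [319.46232462 278.22967962]
[0, 0.011, 0] [319.49728997 258.60809593]
[0, -0.011, 0] [319.42847203 297.22680405]
[-0.019, 0, 0] [319.63894984 292.91565437]
[-0.015, 0.011, 0] [319.63902888 268.49811603]
[-0.015, 0.005, 0] [319.61685059 280.08314574]
[0.174 0.18  0.144 0.14  0.134 0.13  0.125 0.122 0.117 0.111 0.108 0.106
 0.102 0.102 0.102 0.109 0.111] [0.174 0.179 0.145 0.14  0.136 0.13  0.126 0.121 0.119 0.117 0.119 0.119
 0.119 0.12  0.121 0.123 0.122]
```

View pics/tip.png

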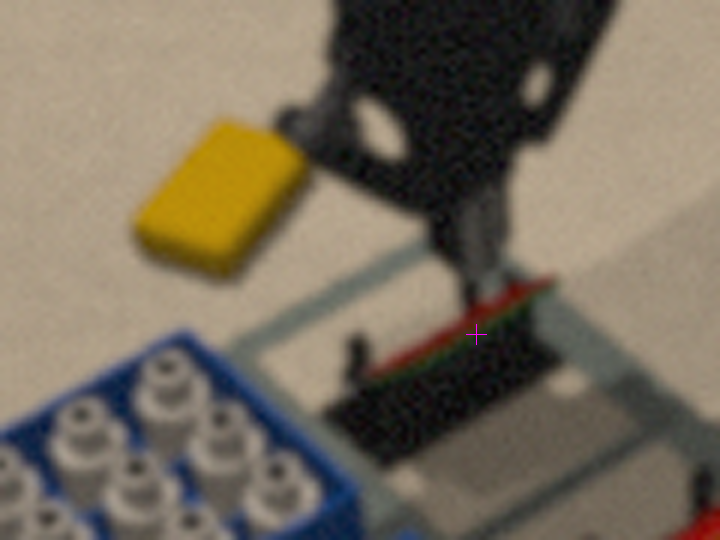

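```bash
python3 - <<'E'
from h import *
M=bot.camera_info("wrist");k=M["camera_matrix"]
for n in (0,):
  pw,dw=bot.camera("wrist")
  for c in(308,328):
   for r in(286,289,291,293,296,302,310,320,330,340):
    z=dw[r,c];v=M["mount"]@np.r_[np.linalg.solve(k,[c,r,1])*z,1];print(c,r,z.round(3),v[:3].round(4))
print(bot.get_obs()["clock"],bot.get_obs()["ft_force"])
E
```

```text
308 286 0.18 [-0.009  -0.0007 -0.0059]
308 289 0.149 [-0.0388  0.0106 -0.005 ]
308 291 0.146 [-0.0411  0.0107 -0.0049]
308 293 0.145 [-0.0423  0.0104 -0.0049]
308 296 0.142 [-0.046   0.0107 -0.0048]
308 302 0.137 [-0.0513  0.0106 -0.0047]
308 310 0.13 [-0.058   0.0106 -0.0045]
308 320 0.123 [-0.0659  0.0107 -0.0043]
308 330 0.117 [-0.0714  0.0101 -0.0041]
308 340 0.109 [-0.0797  0.0114 -0.0039]
328 286 0.18 [-0.0094 -0.0005  0.0043]
328 289 0.149 [-0.0386  0.0105  0.0034]
328 291 0.147 [-0.0402  0.0103  0.0033]
328 293 0.146 [-0.0421  0.0102  0.0033]
328 296 0.141 [-0.0467  0.011   0.0032]
328 302 0.136 [-0.0516  0.0108  0.003 ]
328 310 0.129 [-0.0589  0.011   0.0028]
328 320 0.122 [-0.066   0.0108  0.0026]
328 330 0.118 [-0.0707  0.0097  0.0025]
328 340 0.109 [-0.0798  0.0114  0.0022]
5.9 [-0.35141928 -0.17433262 -0.21037051]
```

```bash
python3 - <<'E'
from h import *
import cv2
M=bot.camera_info("wrist");k=M["camera_matrix"];o=bot.get_obs();Q=Rr.from_quat(o["tool_rot"]).as_matrix()
pw,dw=bot.camera("wrist")
for n,c,r in[("board strip",225,150),("board",400,230),("desk",100,230),("plate L",275,285),("plate R",365,285),("plate mid",318,283),("edge",300,274)]:
    v=M["mount"]@np.r_[np.linalg.solve(k,[c,r,1])*dw[r,c],1];print(n,loc(Q@v[:3]+o["eef_pos"]).round(4))
c=cv2.resize(pw[230:380,230:410,::-1],None,fx=4,fy=4,interpolation=cv2.INTER_CUBIC);cv2.imwrite("pics/wt.png",c)
E
```

```text
board strip [-0.1244 -0.1057  0.0105]
board [-0.0141 -0.1555  0.0109]
desk [-0.2169 -0.1594 -0.0013]
plate L [-0.0889 -0.17    0.0689]
plate R [-0.0435 -0.1697  0.0691]
plate mid [-0.0672 -0.1682  0.0705]
edge [-0.0761 -0.1631  0.0712]
```

View pics/wt.png

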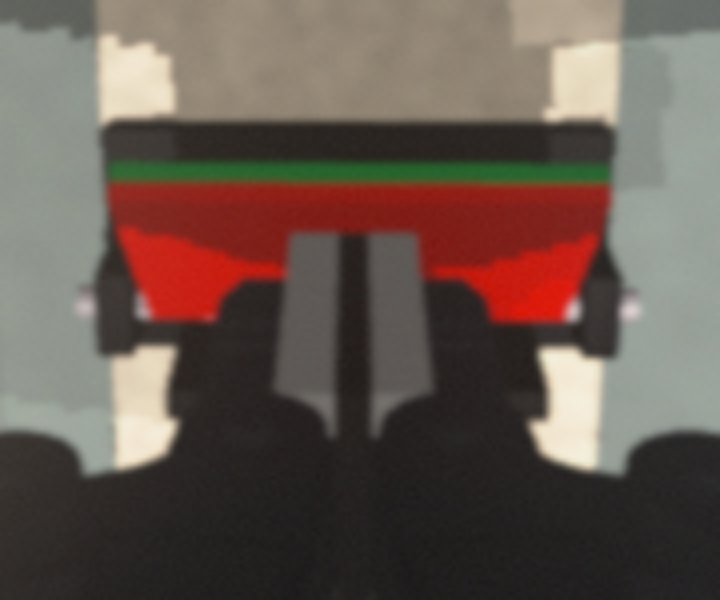

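Depth points show the tag still on its stop, with its edge at z 0.071 and y −0.163. The board reads z 0.011, so the calibration is good. The visible finger front face ends about 38 mm behind the reported TCP, and both the scene view and the zero force agree with that. So I need to go about 4 cm lower, which still leaves the nominal TCP above the board.

>>> step_arm --series '[{"x": 0.1, "y": 1.5, "z": 0.5, "twist": 0, "jaw": 0}, {"x": 0.3, "y": 3, "z": 0.5, "twist": 0, "jaw": 0}, {"x": 0.5, "y": 4.8, "z": 0.5, "twist": 0, "jaw": 0}, {"x": 0.5, "y": 4.8, "z": 0.5, "twist": 0, "jaw": 0}, {"x": 0.5, "y": 4.8, "z": -1.5, "twist": 0, "jaw": 0}, {"x": 0.5, "y": 4.8, "z": -3, "twist": 0, "jaw": 0}, {"x": 0.5, "y": 4.8, "z": -4, "twist": 0, "jaw": 0}, {"x": 0.5, "y": 4.8, "z": -4.1, "twist": 0, "jaw": 0}, {"x": 0.5, "y": 4.8, "z": -4.1, "twist": 0, "jaw": 0}]'

```text
clock: 6.7
eef_pos: [0.5385, -0.0799, 0.017]
tool_rot: [0.038, 0.707, -0.038, 0.705]
ft_force: [-0.7, -0.1, -0.5]
grip_width: 0.0003
```

```bash
python3 v.py 7
```

```text
6.7 [ 0.5385 -0.0799  0.017 ] [-0.74 -0.06 -0.52]
```

View pics/v7.png

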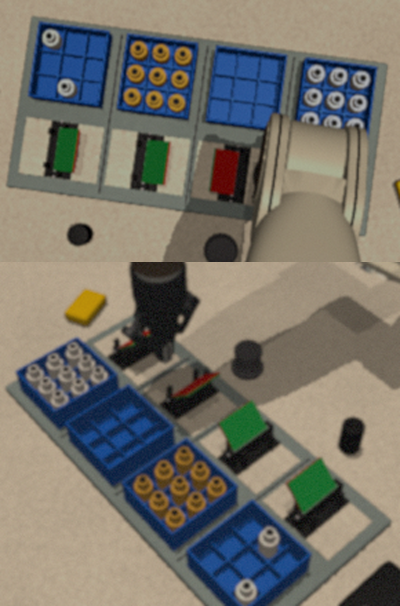

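View pics/w7.png

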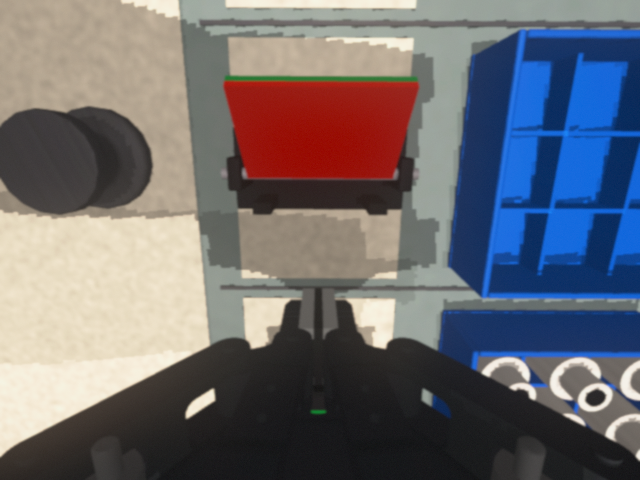

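>>> step_arm --series '[{"x": -0.1, "y": -0.9, "z": 0, "twist": 0, "jaw": 0}, {"x": -0.2, "y": -1.8, "z": 0, "twist": 0, "jaw": 0}, {"x": -0.3, "y": -2.5, "z": 0, "twist": 0, "jaw": 0}, {"x": -0.3, "y": -2.9, "z": 0, "twist": 0, "jaw": 0}, {"x": -0.35, "y": -3.3, "z": 0.3, "twist": 0, "jaw": 0}, {"x": -0.4, "y": -3.7, "z": 0.6, "twist": 0, "jaw": 0}, {"x": -0.45, "y": -4.1, "z": 0.8, "twist": 0, "jaw": 0}, {"x": -0.45, "y": -4.1, "z": 0.8, "twist": 0, "jaw": 0}]'

```text
clock: 7.52
eef_pos: [0.5359, -0.1221, 0.0272]
tool_rot: [0.038, 0.706, -0.039, 0.706]
ft_force: [1.0, -0.4, -0.3]
grip_width: -0.0002
```

```bash
python3 v.py 8
```

```text
7.5167 [ 0.5359 -0.1221  0.0272] [ 0.98 -0.42 -0.29]
```

View pics/v8.png

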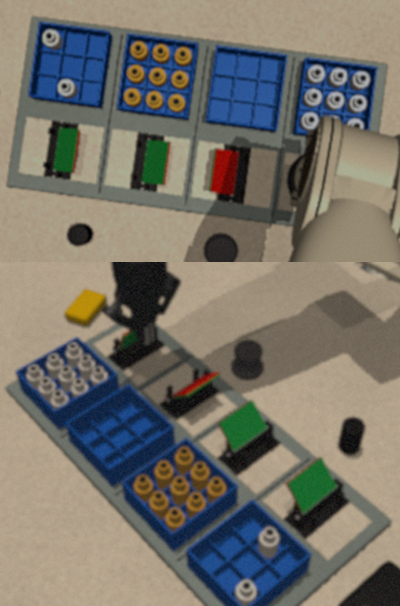

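View pics/w8.png

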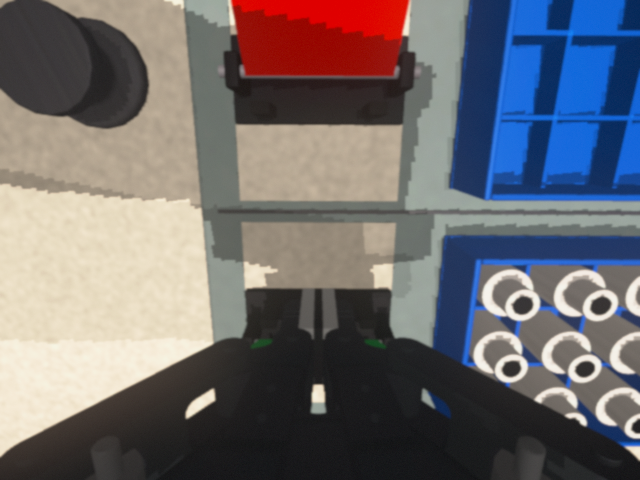

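The tag is turning: green now shows at (130,335) in the scene view and at (262,343) in the wrist view. I'll continue the arc.

>>> step_arm --series '[{"x": -0.05, "y": -0.4, "z": 0.15, "twist": 0, "jaw": 0}, {"x": -0.1, "y": -0.8, "z": 0.3, "twist": 0, "jaw": 0}, {"x": -0.15, "y": -1.2, "z": 0.4, "twist": 0, "jaw": 0}, {"x": -0.2, "y": -1.6, "z": 0.5, "twist": 0, "jaw": 0}, {"x": -0.2, "y": -2.0, "z": 0.6, "twist": 0, "jaw": 0}, {"x": -0.25, "y": -2.4, "z": 0.7, "twist": 0, "jaw": 0}, {"x": -0.3, "y": -2.7, "z": 0.8, "twist": 0, "jaw": 0}, {"x": -0.3, "y": -2.7, "z": 0.8, "twist": 0, "jaw": 0}, {"x": -0.3, "y": -2.7, "z": 0.8, "twist": 0, "jaw": 0}]'

```text
clock: 8.42
eef_pos: [0.5326, -0.1484, 0.0346]
tool_rot: [0.038, 0.706, -0.038, 0.706]
ft_force: [0.3, -0.1, 0.3]
grip_width: 0.0001
```

```bash
python3 v.py 9
```

```text
8.4167 [ 0.5326 -0.1484  0.0346] [ 0.28 -0.09  0.3 ]
```

View pics/v9.png

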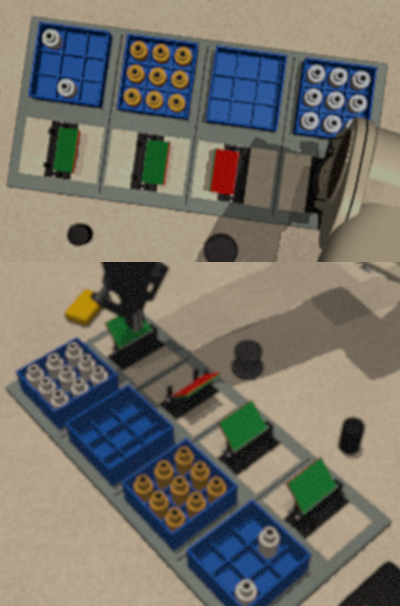

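View pics/w9.png

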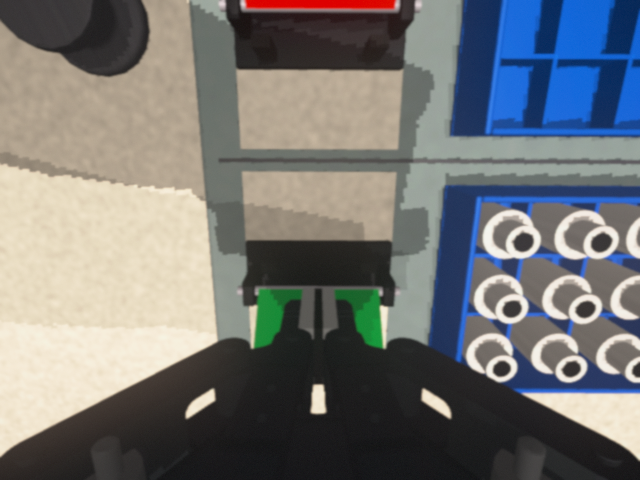

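Tag a now shows green and has fallen to its right stop. I'll lift and cross to the −y side of tag c.

>>> step_arm --series '[{"x": 0, "y": 0, "z": 3, "twist": 0, "jaw": 0}, {"x": 0, "y": 0, "z": 7, "twist": 0, "jaw": 0}, {"x": 0.4, "y": 3.5, "z": 8.5, "twist": 0, "jaw": 0}, {"x": 0.8, "y": 7.5, "z": 8.5, "twist": 0, "jaw": 0}, {"x": 1.2, "y": 11.5, "z": 8.5, "twist": 0, "jaw": 0}, {"x": 1.7, "y": 15.5, "z": 8.5, "twist": 0, "jaw": 0}, {"x": 2.2, "y": 19.5, "z": 8.5, "twist": 0, "jaw": 0}, {"x": 2.6, "y": 23.5, "z": 8.5, "twist": 0, "jaw": 0}, {"x": 3, "y": 27.5, "z": 8.5, "twist": 0, "jaw": 0}, {"x": 3.5, "y": 31, "z": 8.5, "twist": 0, "jaw": 0}]'

```text
clock: 9.4
eef_pos: [0.567, 0.165, 0.1195]
tool_rot: [0.038, 0.706, -0.037, 0.706]
ft_force: [0.4, -1.4, -0.2]
grip_width: -0.0001
```

```bash
python3 v.py 10
```

```text
9.4 [0.567  0.165  0.1195] [ 0.36 -1.41 -0.21]
```

View pics/w10.png

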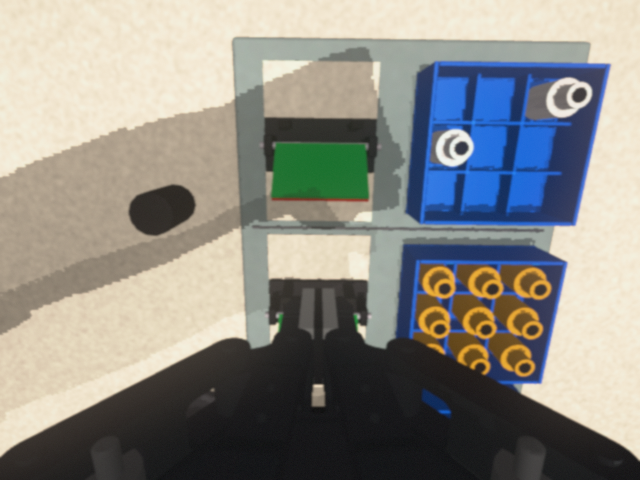

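View pics/v10.png

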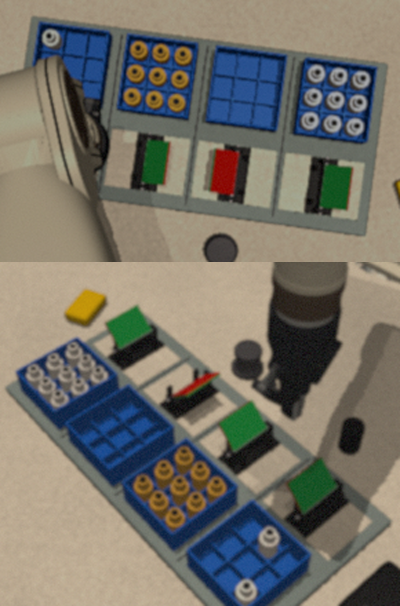

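Tag a is green on its right stop, and tags b and d are unchanged. The tips are in the gap between b and c, so I'll descend.

>>> step_arm --series '[{"x": 0, "y": -0.3, "z": 0, "twist": 0, "jaw": 0}, {"x": 0, "y": -0.3, "z": -2.5, "twist": 0, "jaw": 0}, {"x": 0, "y": -0.3, "z": -5, "twist": 0, "jaw": 0}, {"x": 0, "y": -0.3, "z": -7.5, "twist": 0, "jaw": 0}, {"x": 0, "y": -0.3, "z": -9.5, "twist": 0, "jaw": 0}, {"x": 0, "y": -0.3, "z": -10.2, "twist": 0, "jaw": 0}, {"x": 0, "y": -0.3, "z": -10.2, "twist": 0, "jaw": 0}, {"x": 0, "y": -0.3, "z": -10.2, "twist": 0, "jaw": 0}]'

```text
clock: 10.22
eef_pos: [0.5675, 0.161, 0.0176]
tool_rot: [0.037, 0.706, -0.037, 0.706]
ft_force: [1.3, -0.2, 0.0]
grip_width: 0.0001
```

```bash
python3 v.py 11; python3 -c "
from h import *
print(loc(bot.get_obs()['eef_pos']))"
```

```text
10.2167 [0.5675 0.161  0.0176] [ 1.31 -0.18  0.02]
[-0.064282    0.12163928  0.01897026]
```

View pics/w11.png

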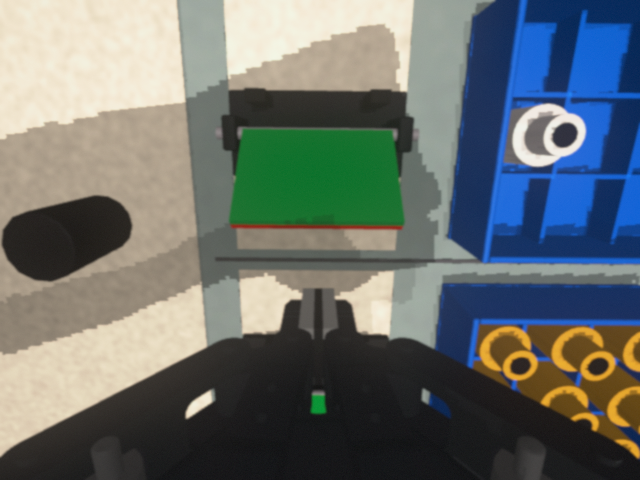

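View pics/v11.png

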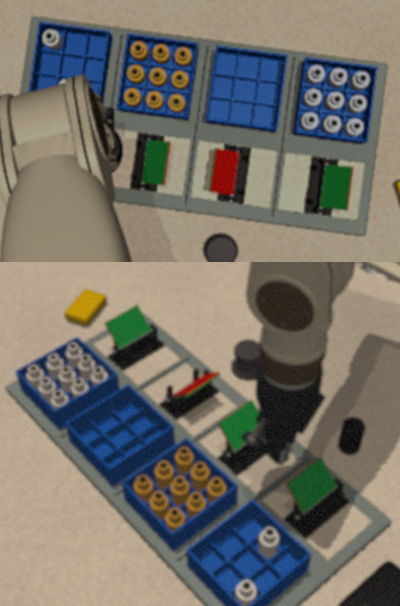

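The tips are centred on tag c (231–403), with its red edge at row 227. I'll make the mirrored push.

>>> step_arm --series '[{"x": 0.1, "y": 0.9, "z": 0, "twist": 0, "jaw": 0}, {"x": 0.2, "y": 1.8, "z": 0, "twist": 0, "jaw": 0}, {"x": 0.3, "y": 2.5, "z": 0, "twist": 0, "jaw": 0}, {"x": 0.3, "y": 2.9, "z": 0, "twist": 0, "jaw": 0}, {"x": 0.35, "y": 3.3, "z": 0.3, "twist": 0, "jaw": 0}, {"x": 0.4, "y": 3.7, "z": 0.6, "twist": 0, "jaw": 0}, {"x": 0.45, "y": 4.1, "z": 0.8, "twist": 0, "jaw": 0}, {"x": 0.45, "y": 4.1, "z": 0.8, "twist": 0, "jaw": 0}]'

```text
clock: 11.03
eef_pos: [0.5739, 0.2043, 0.0277]
tool_rot: [0.037, 0.705, -0.035, 0.708]
ft_force: [0.0, -0.2, -0.7]
grip_width: 0.0001
```

```bash
python3 v.py 12; python3 -c "
from h import *
print(loc(bot.get_obs()['eef_pos']))"
```

```text
11.0333 [0.5739 0.2043 0.0277] [ 0.04 -0.21 -0.67]
[-0.06440687  0.16277929  0.02692951]
```

View pics/w12.png

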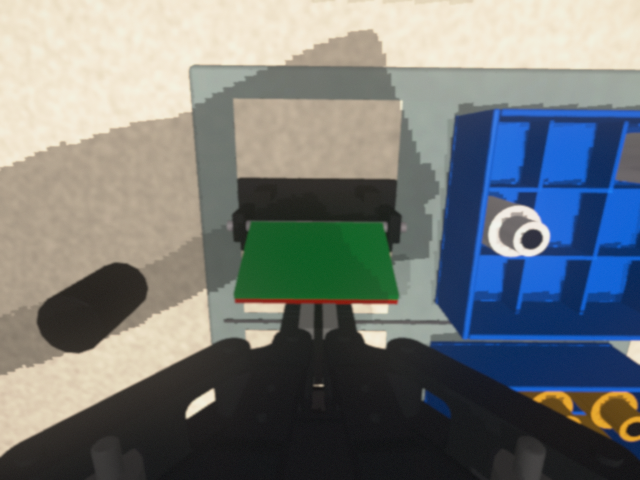

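The tips are now behind the plate, with the red edge at row 300, so they are pushing the edge. I'll continue.

>>> step_arm --series '[{"x": 0.05, "y": 0.4, "z": 0.15, "twist": 0, "jaw": 0}, {"x": 0.1, "y": 0.8, "z": 0.3, "twist": 0, "jaw": 0}, {"x": 0.15, "y": 1.2, "z": 0.4, "twist": 0, "jaw": 0}, {"x": 0.2, "y": 1.6, "z": 0.5, "twist": 0, "jaw": 0}, {"x": 0.2, "y": 2.0, "z": 0.6, "twist": 0, "jaw": 0}, {"x": 0.25, "y": 2.4, "z": 0.7, "twist": 0, "jaw": 0}, {"x": 0.3, "y": 2.8, "z": 0.8, "twist": 0, "jaw": 0}, {"x": 0.3, "y": 2.8, "z": 0.8, "twist": 0, "jaw": 0}, {"x": 0.3, "y": 2.8, "z": 0.8, "twist": 0, "jaw": 0}]'

```text
clock: 11.93
eef_pos: [0.5763, 0.2314, 0.035]
tool_rot: [0.037, 0.705, -0.036, 0.707]
ft_force: [-0.1, 0.2, -0.6]
grip_width: -0.0001
```

```bash
python3 v.py 13
```

```text
11.9333 [0.5763 0.2314 0.035 ] [-0.13  0.18 -0.57]
```

View pics/w13.png

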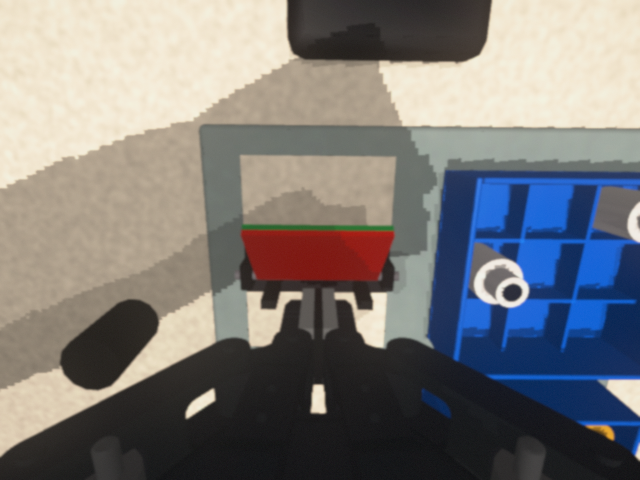

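View pics/v13.png

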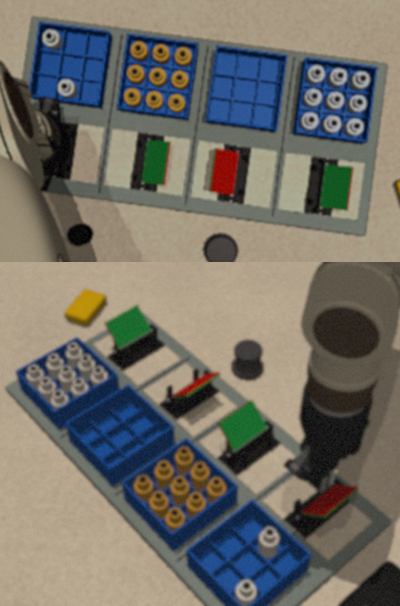

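Tag c has fallen over with red up. I'll lift and pull clear towards the robot so I can check.

>>> step_arm --series '[{"x": 0, "y": -0.5, "z": 3, "twist": 0, "jaw": 0}, {"x": 0, "y": -0.5, "z": 7, "twist": 0, "jaw": 0}, {"x": 0, "y": -0.5, "z": 11, "twist": 0, "jaw": 0}, {"x": -3.5, "y": -2, "z": 14, "twist": 0, "jaw": 0}, {"x": -7, "y": -4, "z": 14, "twist": 0, "jaw": 0}, {"x": -10.5, "y": -6, "z": 14, "twist": 0, "jaw": 0}, {"x": -14, "y": -8, "z": 14, "twist": 0, "jaw": 0}, {"x": -17.5, "y": -10, "z": 14, "twist": 0, "jaw": 0}, {"x": -21, "y": -12, "z": 14, "twist": 0, "jaw": 0}, {"x": -21, "y": -12, "z": 14, "twist": 0, "jaw": 0}]'

```text
clock: 12.92
eef_pos: [0.3569, 0.1069, 0.1732]
tool_rot: [0.036, 0.708, -0.038, 0.704]
ft_force: [-1.2, -0.0, 0.1]
grip_width: -0.0001
```

```bash
python3 v.py 14; python3 - <<'E'
from h import *
import cv2
p,d=bot.camera("top");cv2.imwrite("pics/top14.png",p[:,:,::-1])
i=I["top"];K=i["camera_matrix"]
h=p.astype(int)
m={"g":(h[...,1]>h[...,0]+40)&(h[...,1]>h[...,2]+40),"r":(h[...,0]>h[...,1]+80)&(h[...,0]>h[...,2]+80)}
for k in m:
    n,l,s,c=cv2.connectedComponentsWithStats(m[k].astype(np.uint8))
    for j in range(1,n):
        if s[j,4]<60:continue
        v,u=np.where(l==j);D=d[v,u];ok=D>0
        P=np.linalg.solve(K,np.c_[u,v,np.ones(len(u))].T)*D;W=(i["R"].T@(P-i["t"][:,None])).T[ok]
        L=np.array([loc(w) for w in W])
        if abs(L[:,0].mean()+.066)>.03: continue
        f=np.polyfit(L[:,1],L[:,2],1);print(k,L.mean(0).round(3),"slope deg",np.degrees(np.arctan(f[0])).round(1))
E
```

```text
12.9167 [0.3569 0.1069 0.1732] [-1.15 -0.02  0.08]
g [-0.065  0.051  0.059] slope deg -45.3
g [-0.066 -0.209  0.059] slope deg -45.1
r [-0.065  0.21   0.058] slope deg 44.5
r [-0.066 -0.05   0.058] slope deg 45.6
```

View pics/v14.png

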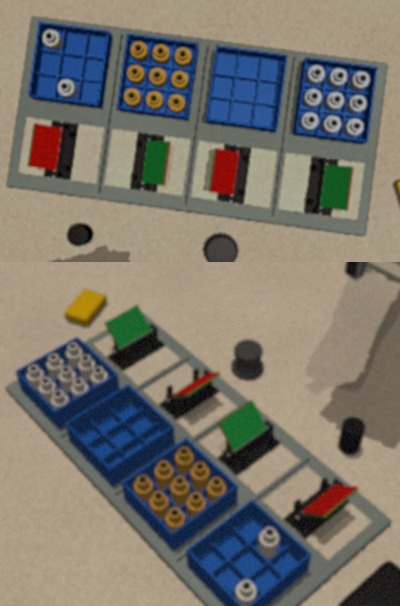

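View pics/top14.png

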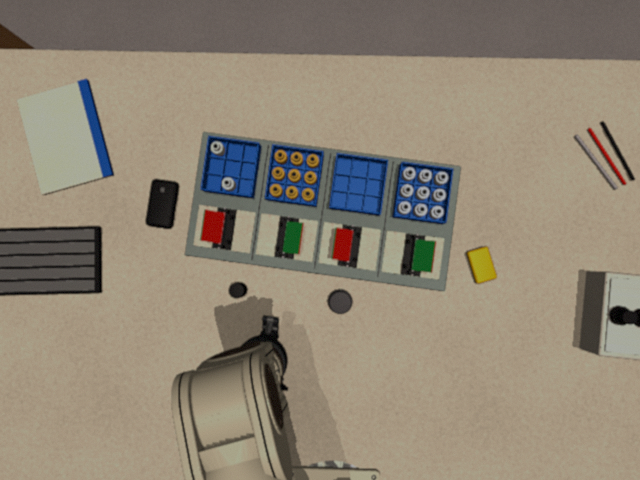

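All four tags lie at about 45° with the right colours, the bystanders are at their starting pixels, and the arm is clear.

```bash
python3 -c "
from workcell import bot
print(bot.job_done())"
```

```text
the job is handed in; nothing more can be done
None
```

I pushed over the two wrong tags and handed the job in at about 13 s. Tag a (in front of the full silver bin) now shows green, and tag c (in front of the bin with two castings) now shows red. Tags b and d were already right, and I did not touch them.

**Final checks:**
- **Tags:** depth readings from the top camera put the tags at −45.3° (b) and −45.1° (a), both green up, and 44.5° (c) and 45.6° (d), both red up. That means each is fully on its stop.
- **Bystanders:** the canister, casting, badge and mouse are at the same pixels as at the start.
- **Forces:** no wrist force component I read went above about 1.5 N. I only read it between moves, so brief contact peaks were not seen.
- **Arm:** it was lifted clear of everything before hand-in.

**What disagreed:**
- **Finger length:** my first two passes at tag a went over it without moving it. The wrist camera's depth shows the closed fingers ending about 38 mm short of the reported TCP, and the scene view and near-zero force fit that. Working about 40 mm lower fixed it.
- **Edge height:** an early wrist-and-top estimate put the edge of tag a at about 0.06 m. Later wrist depth gave 0.071 m, which matches the text.

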